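Clear a jammed battery cell from a loading tube

ROBOT

A 6-joint arm with a two-finger parallel gripper is mounted at the origin on the work surface. World frame = base frame: x ahead of the robot, y to its left, z up, the work surface at z = 0. Lengths are in m, angles in degrees, forces in N, time in s.
With the tool pointing down it reaches from about 0.35 to 0.975 m from the base axis. Payload 17.4 kg.
Tool frame: the origin (TCP) lies at the very end of the fingers, on their centre line; the grasp point (between the pads) lies 19 mm behind it; z points along the fingers, y is the direction in which the jaws open and shut (so a half turn about z gives the same grasp; the last joint's range is limited). The gripper opens to 85 mm and grips with 20 to 120 N. Pads are 22 mm wide; open, the fingers measure 114 mm over their backs; the gripper's body (76 mm by 85 mm) begins 54 mm behind the grasp point. The pads swing forward as they close: fully open they stand 13 mm farther back than shut.
Start: joints at [62.922, 6.646, 82.598, -0, 90.757, -2.166], TCP at [0.284, 0.612, 0.231] pointing down, gripper open.
Joint ranges: [-162.19, 162.19], [-47.58, 125.68], [4.15, 143.07], [-65.23, 245.23], [0.69, 171.88], [-170.13, 170.13]. Speed limits (degrees/s): [108.29, 108.29, 127.2, 180, 180, 180].

INTERFACE

Orientations are given as a 3x3 rotation matrix whose columns are the frame's x, y, z axes.
In Python, from workcell import bot gives the robot as it stands.
- The arm moves only by the tool jog_arm, never from a script. Its argument "motion" is a list of rows, each a list of 7 numbers: the turn, a rotation vector about the world's x, y, z in degrees, then the shift along the world's x, y, z in cm, then the finger opening in cm, from 0 to 8.54. A call has exactly 10 rows; each row is the pose to reach, as a shift and turn from the pose commanded when the call began; what a row does not reach only later rows make up. A row lasts 1/12 s, in which the tool goes at most 41.7 mm and 7.16 degrees, less where a joint would pass 70% of its speed; a pose out of reach is approached as far as the arm can. A call with a gripper value outside its range is refused whole. The fingers move at their own pace and stop on an object; "grip_force" is the grip in N (left out, the last holds). Time passes only in rows, so rows that repeat a pose let the fingers close, or fill a call up. It gives the time, the measured TCP pose, the force and the opening at its end, in the units of the state.
- bot.state(): the state, without advancing time (a new reading comes with each control period).
- bot.read_camera(name): name is "side" or "top" or "wrist"; returns a dict with "image" (420x560x3 uint8, red, green, blue), "fx", "fy", "cx", "cy" (pixels), "k1" (the pictures are not rectified: a ray, as slopes to the right and down, at radius r is drawn at 1 + k1 r^2 times it, then the intrinsics apply), "position" and "rotation" of the camera in the world. Camera axes: x right, y down, z forward; pixel columns grow to the right and rows downward; lengths in m; the calibration is good to about 2 mm. A picture is of the moment at which its call begins. There is no depth.
- bot.job_done(): hands the job in, once; it reports no verdict.
The state is a dict: "clock": time; "joint_pos": joint angles; "joint_velocities": joint speeds; "tau": joint torques, N m; "tcp_pos": TCP position; "ee_rot": TCP orientation; "ft_force": force on the tool from outside, world axes, zero at the start; "wrist_torque": the same for the moment, N m; "width": finger opening in m.
Only numpy, scipy, OpenCV 4.12 (cv2) and the standard library are available. Lean on these libraries where they do the work, as an engineer would, in place of code of your own. Each camera call takes 0.05 s, during which the arm holds its last target.

TASK

A battery cell is stuck in the clear upright tube of one of the two loading stands. Take the long push rod from the wooden rack by its black handle and, keeping hold of it, push it straight down through that tube until the cell drops out of the bottom into the stand's tray and the rod's collar is down on the stand's top plate; then let go and leave the rod standing in the tube. Leave the short rod in the rack.

Things in the scene. Friction and masses are not known exactly. Their poses are not given: they have to be found in the camera images.
- push_rod: Long push rod hanging upright in a hole of the wooden rack (top 110 mm high, holes 18 mm wide, 100 mm apart). Aluminium shank 12 mm dia x 90 mm with bevelled tip, collar 40 mm dia x 5 mm, black handle 26 mm dia x 50 mm on top; 90 g. Origin: centre of the lower tip; z up the rod: collar 90 to 95 mm, handle 95 to 145 mm. Lift its tip to 160 mm above the table to clear rack and stands.
- short_rod: Bystander hanging in the rack's other hole: same handle and collar, but the shank is only 45 mm long, too short for the job. Origin: centre of its lower tip, z up the rod. Leave it there.
- stand: Fixed stand whose tube holds the cell (an identical one beside it is empty). Origin: centre of its underside; z: the tube's axis; posts at +y and -y. White tray 130 x 140 x 22 mm at the foot; clear tube, bore 29 mm dia, from the grey top plate (60 x 134 mm, top at z = 146 mm) down to z = 80 mm. With the rod's collar on the plate its tip is at z = 56 mm.
- cell: Stuck battery cell: upright green cylinder 26 mm dia x 35 mm, steel cap on top, 50 g, showing 8 mm below the tube. Origin: centre of its lower end, z along it to the cap. Starts with its top 107 mm above the table, held by two sprung steel balls at 66 mm height; a push of about 5 to 15 N frees it, and it drops into the tray once its top is below the balls.
There are look-alikes about, which are no part of the job. Leave any purple look-alike of the push_rod alone.

How it is judged (in metres and radians):
On the way, in this order (a step that is already met when the one before it is completed fails the run):
1. the held long rod's tip is inside the tube, with the cell still stuck in it (x of push_rod in the frame of stand between -0.02 and 0.02 m and y of push_rod in the frame of stand between -0.02 and 0.02 m and z of push_rod in the frame of stand below 0.14 m and contact force between the fingers and push_rod above 1 N and z of cell in the frame of stand above 0.05 m), for 0.04 s.
2. with the rod still held and in the tube, the cell has dropped out into the tray (x of push_rod in the frame of stand between -0.02 and 0.02 m and y of push_rod in the frame of stand between -0.02 and 0.02 m and z of push_rod in the frame of stand below 0.085 m and contact force between the fingers and push_rod above 1 N and z of cell in the frame of stand below 0.045 m and x of cell in the frame of stand between -0.062 and 0.062 m and y of cell in the frame of stand between -0.067 and 0.067 m), for 0.1 s.
At the end, for the whole second after the job is handed in: The cell lies or stands in the tray of its stand (its origin less than 45 mm above the stand's underside and inside the tray's outline), and the long rod stands released in the tube, upright within 10 degrees, its collar down on the top plate within 10 mm, both at rest (z of cell in the frame of stand below 0.045 m and x of cell in the frame of stand between -0.062 and 0.062 m and y of cell in the frame of stand between -0.067 and 0.067 m and x of push_rod in the frame of stand between -0.02 and 0.02 m and y of push_rod in the frame of stand between -0.02 and 0.02 m and z of push_rod in the frame of stand between 0.046 and 0.066 m and angle between push_rod's own z axis and vertical below 0.175 rad and linear speed of each of push_rod, cell below 0.05 m/s); the robot touches nothing.
It fails at once if the short rod is moved more than 30 mm (distance of short_rod from where it was at the start of the episode above 0.03 m).
It also fails if it takes over 38 s, if anything falls off the work surface, if the arm or the gripper's body presses on something with over 40 N, if the wrist force passes 120 N, or if a joint passes its speed limit or range.

## Working session

There is one attempt and no reset: what is moved stays moved. The work goes in short steps, Python scripts to look and compute and a tool call to move; the robot and the scene stay as the last step left them, time stands still between calls to the robot, and variables do not carry over. Pictures are saved under pics/ and viewed, and the job is handed in when it is done.

Besides the shell and the picture viewer there is one more tool, called after ">>>" as name(argument=value, ...) on one line, values as JSON. jog_arm: Moves the arm, as the interface text tells. Its arguments: {"type":"object","properties":{"motion":{"type":"array","items":{"type":"array","items":{"type":"number"}}},"grip_force":{"type":"number"}},"required":["motion"]}

```bash
mkdir -p pics; cat > h.py <<'E'
import numpy as np, cv2, pickle
def cap(bot,names=("side","top","wrist"),tag="a"):
    o={}
    for n in names:
        c=bot.read_camera(n); o[n]=c
        cv2.imwrite(f"pics/{tag}_{n}.png",cv2.cvtColor(c["image"],cv2.COLOR_RGB2BGR))
        pickle.dump(c,open(f"pics/{tag}_{n}.pkl","wb"))
    return o
def load(tag,n): return pickle.load(open(f"pics/{tag}_{n}.pkl","rb"))
def ray(c,u,v):
    xd,yd=(u-c["cx"])/c["fx"],(v-c["cy"])/c["fy"]
    x,y=xd,yd
    for _ in range(30):
        s=1+c["k1"]*(x*x+y*y); x,y=xd/s,yd/s
    d=np.array(c["rotation"])@np.array([x,y,1.]); return np.array(c["position"]),d/np.linalg.norm(d)
def onz(c,u,v,z):
    p,d=ray(c,u,v); return p+d*(z-p[2])/d[2]
def proj(c,P):
    q=np.array(c["rotation"]).T@(np.array(P)-np.array(c["position"])); x,y=q[0]/q[2],q[1]/q[2]
    s=1+c["k1"]*(x*x+y*y); return np.array([c["cx"]+c["fx"]*x*s,c["cy"]+c["fy"]*y*s])
def tri(c1,a,c2,b):
    p,d=ray(c1,*a);q,e=ray(c2,*b)
    t=np.linalg.lstsq(np.c_[d,-e],q-p,rcond=None)[0]
    A,B=p+d*t[0],q+e*t[1]; return (A+B)/2,np.linalg.norm(A-B)
E
python3 - <<'E'
from h import *
from workcell import bot
o=cap(bot)
for n in o: print(n,np.round(o[n]["position"],3),np.round(o[n]["rotation"],2).tolist(),o[n]["fx"],o[n]["k1"])
s=bot.state(); print(s["clock"],s["tcp_pos"],np.round(s["ee_rot"],3).tolist(),s["width"])
E
```

```text
side [0.264 0.544 0.469] [[-0.92, -0.22, 0.34], [-0.4, 0.51, -0.76], [-0.01, -0.83, -0.55]] 379.12090170343333 -0.02277605782190916
top [ 0.414 -0.03   1.128] [[0.01, -0.99, 0.12], [-1.0, -0.01, -0.01], [0.01, -0.12, -0.99]] 543.401237048499 0.058083041592391325
wrist [0.219 0.643 0.373] [[0.42, 0.87, 0.25], [0.91, -0.4, -0.12], [-0.0, 0.28, -0.96]] 301.4450380384238 -0.05473936397544027
0.15 [0.2842807  0.61207471 0.23075093] [[-0.907, 0.421, -0.0], [0.421, 0.907, -0.001], [0.0, -0.001, -1.0]] 0.08571548880448107
```

View pics/a_side.png

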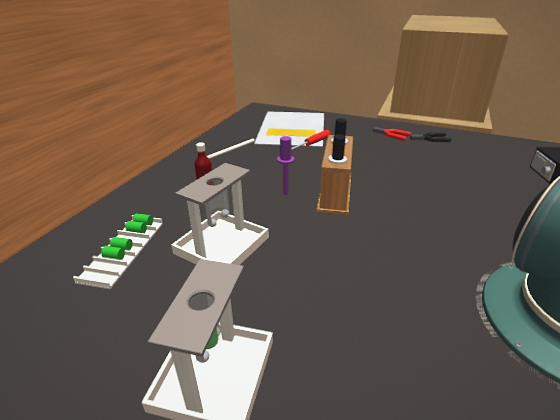

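View pics/a_top.png

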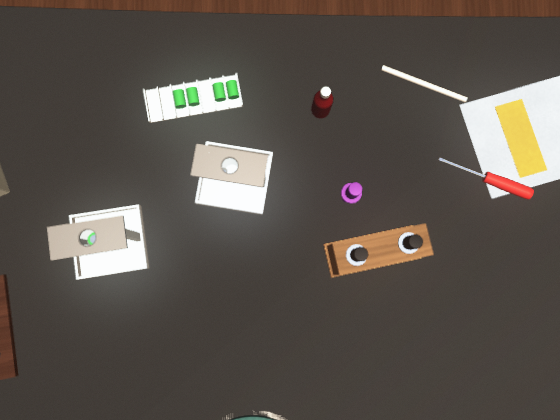

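View pics/a_wrist.png

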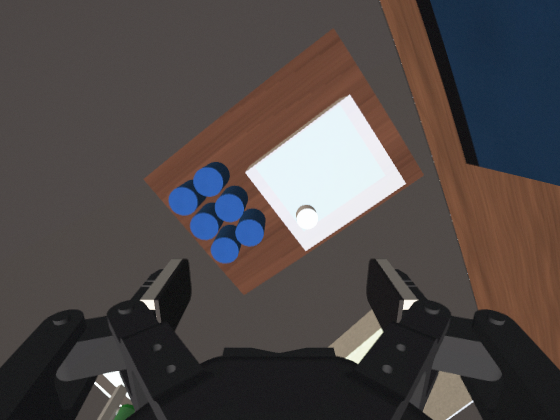

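```bash
python3 - <<'E'
from h import *
a=cv2.imread("pics/a_side.png");b=cv2.imread("pics/a_top.png")
A=cv2.resize(a[100:220,260:380],(480,480),interpolation=3)
B=cv2.resize(b[215:285,315:445],(780,420),interpolation=3)
cv2.imwrite("pics/c1.png",A);cv2.imwrite("pics/c2.png",B)
C=cv2.resize(a[250:420,140:290],(530,600),interpolation=3);cv2.imwrite("pics/c3.png",C)
E
```

```text
(no output)
```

View pics/c1.png

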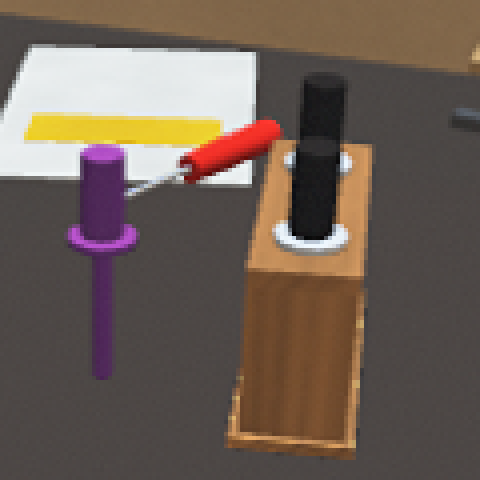

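View pics/c2.png

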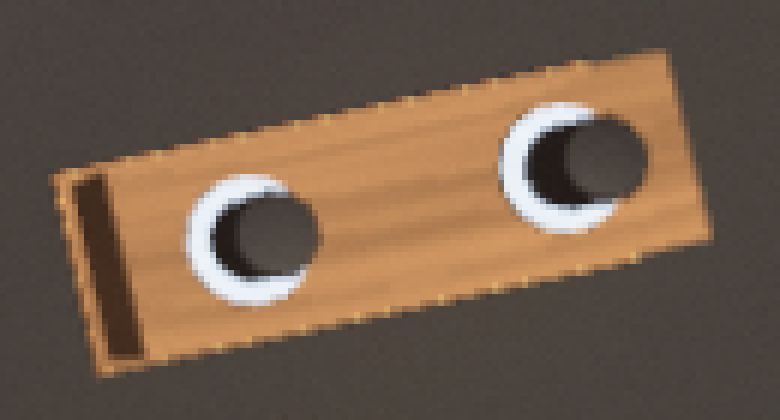

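View pics/c3.png

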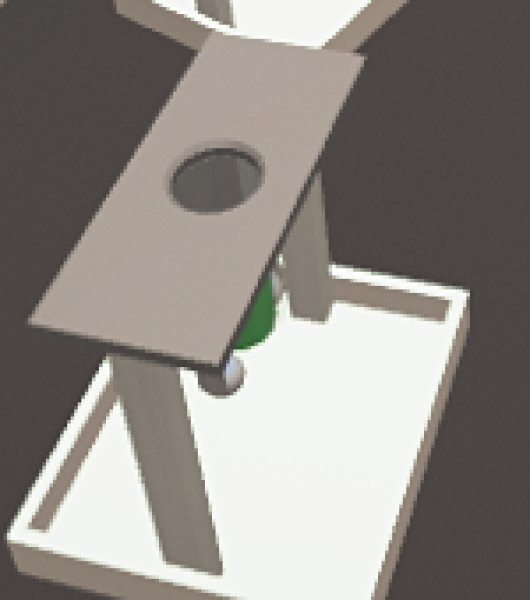

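```bash
python3 - <<'E'
from h import *
S=load("a","side");T=load("a","top")
# top crop scale 6 from (315,215); side crop scale 4 from (260,100)
f=lambda x,y:(315+(x+.5)/6-.5,215+(y+.5)/6-.5); g=lambda x,y:(260+(x+.5)/4-.5,100+(y+.5)/4-.5)
for n,t,s in (("A near",(282,235),(320,147)),("B far",(607,157),(325,83))):
    print(n,onz(T,*f(*t),.165),onz(S,*g(*s),.165),tri(T,f(*t),S,g(*s)))
print("collars top z.115",onz(T,*f(252,239),.115),onz(T,*f(566,168),.115))
print("rack corners",[onz(T,*f(*p),.11).round(3) for p in((667,50),(712,238),(110,178),(145,355))])
# hole of stand
h=lambda x,y:(140+(x+.5)/3.53-.5,250+(y+.5)/3.53-.5)
print("hole side",onz(S,*h(217,181),.146))
b=cv2.imread("pics/a_top.png")
cv2.imwrite("pics/c4.png",cv2.resize(b[195:285,40:155],(767,600),interpolation=3))
E
```

```text
A near [ 0.44821392 -0.18992395  0.165     ] [ 0.44627603 -0.18240506  0.165     ] (array([ 0.44831927, -0.19049137,  0.16160799]), np.float64(3.070317959720239e-05))
B far [ 0.47262044 -0.28580422  0.165     ] [ 0.4696277  -0.27453879  0.165     ] (array([ 0.47283963, -0.28706058,  0.16033464]), np.float64(0.00013305261944570592))
collars top z.115 [ 0.44861339 -0.18894138  0.115     ] [ 0.47205154 -0.28635363  0.115     ]
rack corners [array([ 0.51, -0.32,  0.11]), array([ 0.451, -0.332,  0.11 ]), array([ 0.467, -0.146,  0.11 ]), array([ 0.413, -0.156,  0.11 ])]
hole side [0.4691769 0.3019674 0.146    ]
```

View pics/c4.png

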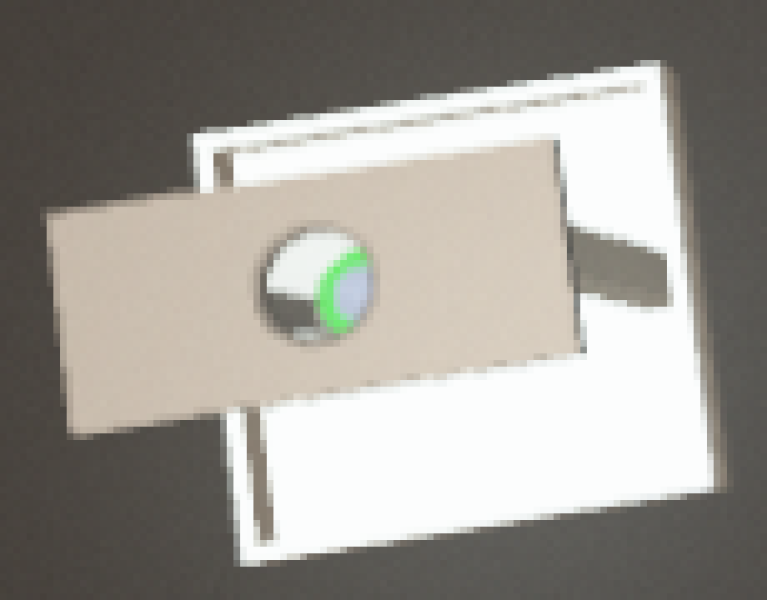

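```bash
python3 - <<'E'
from h import *
from scipy.spatial.transform import Rotation as Ro
from workcell import bot
s=bot.state();W=load("a","wrist");T=load("a","top")
R=np.array(s["ee_rot"]);p=np.array(s["tcp_pos"])
cp=R.T@(np.array(W["position"])-p);cR=R.T@np.array(W["rotation"]);print("cam in tool",cp.round(3),cR.round(2).tolist())
np.savez("cam.npz",cp=cp,cR=cR)
u=np.array([.97,.24,0]);u/=np.linalg.norm(u);Z=np.array([0,0,1.]);M=np.array([.46,-.238,.075])
for th in (22,30):
    t=np.radians(th); z=-np.cos(t)*Z-np.sin(t)*u; x=np.cos(t)*u-np.sin(t)*Z; y=np.cross(z,x)
    R1=np.c_[x,y,z]; ax=(R1@cR)[:,2]
    cam=M-ax*.33; tcp=cam-R1@cp
    print(th,"axis",ax.round(2),"cam",cam.round(3),"tcp",tcp.round(3),"shift cm",(100*(tcp-p)).round(1),"turn",Ro.from_matrix(R1@R.T).as_rotvec(degrees=True).round(1))
k=lambda x,y:(40+(x+.5)/6.667-.5,195+(y+.5)/6.667-.5)
print("hole top",onz(T,*k(317,282),.146),onz(T,*k(314,285),.146))
E
```

```text
cam in tool [ 0.072  0.    -0.142] [[-0.0, -0.96, -0.28], [1.0, -0.0, -0.0], [0.0, -0.28, 0.96]]
22 axis [-0.6  -0.15 -0.79] cam [ 0.658 -0.189  0.334] tcp [ 0.542 -0.218  0.229] shift cm [ 25.7 -83.   -0.1] turn [ -28.5    2.7 -139. ]
30 axis [-0.7  -0.17 -0.69] cam [ 0.691 -0.181  0.303] tcp [ 0.562 -0.213  0.216] shift cm [ 27.8 -82.5  -1.5] turn [ -38.8    3.7 -137.1]
hole top [0.4727512  0.29867906 0.146     ] [0.47193927 0.29942113 0.146     ]
```

>>> jog_arm(motion=[[-1.6,0.1,-6.5,1.3,-3.9,0.2,8.5],[-3.2,0.3,-13,2.6,-7.8,0.4,8.5],[-4.8,0.4,-19.5,3.8,-11.7,0.6,8.5],[-6.4,0.6,-26,5.1,-15.6,0.8,8.5],[-8,0.7,-32.5,6.4,-19.5,1,8.5],[-9.6,0.8,-39,7.6,-23.4,1,8.5],[-11.2,1,-45.5,8.9,-27.3,1,8.5],[-12.8,1.1,-52,10.2,-31.2,1,8.5],[-14.4,1.3,-58.5,11.4,-35.1,1,8.5],[-16,1.4,-65,12.7,-39,1,8.5]])

```text
clock: 0.98
tcp_pos: [0.4113, 0.2203, 0.2413]
ee_rot: [[-0.006, 0.987, -0.162], [0.978, -0.028, -0.208], [-0.21, -0.159, -0.965]]
ft_force: [1.2, -0.4, -0.7]
width: 0.0851
```

```bash
python3 - <<'E'
from h import *
from scipy.spatial.transform import Rotation as Ro
from workcell import bot
s=bot.state();R=np.array(s["ee_rot"]);p=np.array(s["tcp_pos"]);c=np.load("cam.npz")
u=np.array([.97,.24,0]);u/=np.linalg.norm(u);Z=np.array([0,0,1.]);M=np.array([.46,-.238,.075])
t=np.radians(26); z=-np.cos(t)*Z-np.sin(t)*u; x=np.cos(t)*u-np.sin(t)*Z; y=np.cross(z,x);R1=np.c_[x,y,z]
tcp=M-(R1@c["cR"])[:,2]*.33-R1@c["cp"]
print(s["clock"],p,s["joint_pos"],s["ft_force"],"tcp",tcp,(100*(tcp-p)).round(1),Ro.from_matrix(R1@R.T).as_rotvec(degrees=True).round(1))
E
```

```text
0.9833 [0.41127558 0.22031953 0.24134439] [ 28.76239283 -10.69225306  99.50196696  -6.21292487 105.17027191
  28.4901296 ] [ 1.17911071 -0.35529906 -0.72114558] tcp [ 0.55202047 -0.21538938  0.22322172] [ 14.1 -43.6  -1.8] [-17.6   1.6 -72.9]
```

>>> jog_arm(motion=[[-1.7,0.2,-6.9,1.3,-4,-0.2,8.5],[-3.4,0.3,-13.8,2.6,-8,-0.4,8.5],[-5.1,0.5,-20.7,3.9,-12,-0.6,8.5],[-6.8,0.6,-27.6,5.2,-16,-0.8,8.5],[-8.5,0.8,-34.5,6.5,-20,-1,8.5],[-10.2,0.9,-41.4,7.8,-24,-1.2,8.5],[-11.9,1.1,-48.3,9.1,-28,-1.4,8.5],[-13.6,1.2,-55.2,10.4,-32,-1.6,8.5],[-15.3,1.4,-62.1,11.7,-36,-1.8,8.5],[-17,1.5,-70,13,-40,-1.8,8.5]])

```text
clock: 1.82
tcp_pos: [0.54, -0.1757, 0.2226]
ee_rot: [[0.856, 0.303, -0.419], [0.278, -0.953, -0.12], [-0.435, -0.013, -0.9]]
ft_force: [-0.4, 0.6, 1.0]
width: 0.085
```

```bash
python3 - <<'E'
from h import *
from workcell import bot
cap(bot,("wrist",),"b");print(bot.state()["joint_pos"])
E
```

```text
[-14.6815893    7.87386361  84.84285785 -13.58288632 109.50078073
  56.30580495]
```

View pics/b_wrist.png

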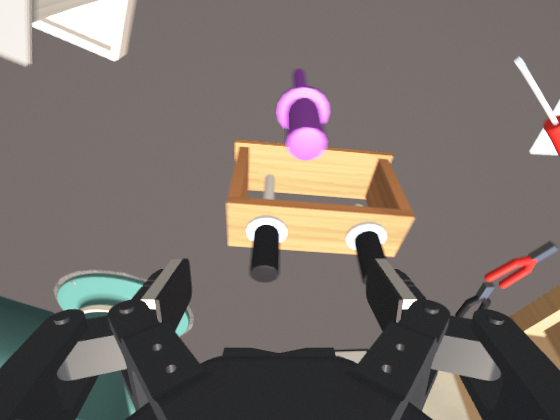

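```bash
python3 - <<'E'
from h import *
W=load("b","wrist")
b=cv2.imread("pics/b_wrist.png");cv2.imwrite("pics/c5.png",cv2.resize(b[130:290,220:420],(750,600),interpolation=3))
for P in ((.4485,-.1895,.02),(.4485,-.1895,.165),(.4485,-.1895,.115),(.472,-.2865,.065),(.472,-.2865,.115)): print(P,proj(W,P).round(0))
E
```

```text
(0.4485, -0.1895, 0.02) [270. 176.]
(0.4485, -0.1895, 0.165) [264. 275.]
(0.4485, -0.1895, 0.115) [266. 233.]
(0.472, -0.2865, 0.065) [357. 206.]
(0.472, -0.2865, 0.115) [366. 239.]
```

View pics/c5.png

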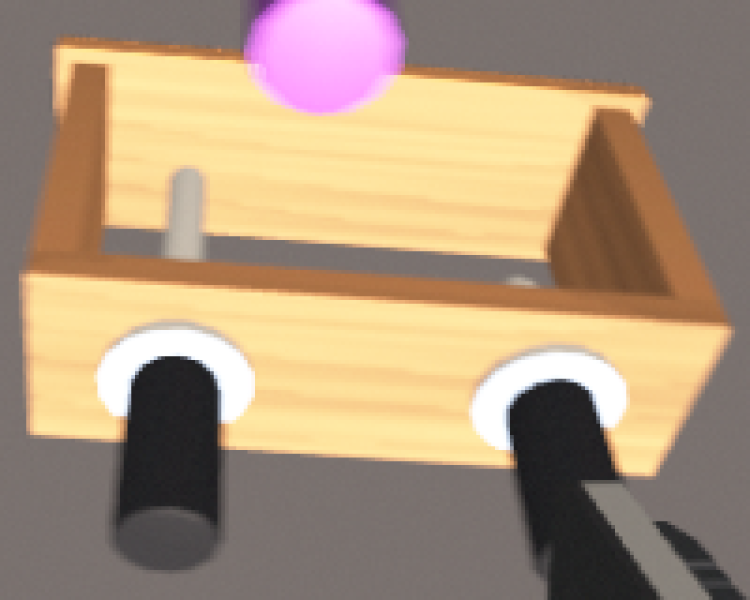

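```bash
cat > go.py <<'E'
from h import *
from scipy.spatial.transform import Rotation as Ro
def plan(s,tcp,az,tilt=None):
    R=np.array(s["ee_rot"]);p=np.array(s["tcp_pos"]);a=np.radians(az)
    x=np.array([np.cos(a),np.sin(a),0]);z=np.array([0,0,-1.]);R1=np.c_[x,np.cross(z,x),z]
    print("clock",s["clock"],"tcp",p.round(4),"az now",np.degrees(np.arctan2(R[1,0],R[0,0])).round(1),"shift cm",(100*(np.array(tcp)-p)).round(2),"turn",Ro.from_matrix(R1@R.T).as_rotvec(degrees=True).round(2),"F",np.round(s["ft_force"],1),"w",s["width"])
E
python3 - <<'E'
from go import *
from workcell import bot
plan(bot.state(),(.4485,-.1895,.21),16)
W=load("b","wrist");print(onz(W,264.5,273.5,.165),onz(W,220+175/3.75,130+378/3.75,.115))
E
```

```text
clock 1.8667 tcp [ 0.5412 -0.1817  0.2217] az now 17.1 shift cm [-9.27 -0.78 -1.17] turn [  6.82 -25.    -0.97] F [-1.2 -7.1 -1.4] w 0.08491221497069475
[ 0.45111737 -0.18948719  0.165     ] [ 0.45187667 -0.18904997  0.115     ]
```

>>> jog_arm(motion=[[1.5,-5.5,-0.2,-2,0,1.5,8.5],[3,-11,-0.4,-4,-0.2,1.5,8.5],[4.5,-16.5,-0.6,-6,-0.4,1,8.5],[6,-22,-0.8,-8,-0.6,0.5,8.5],[6.8,-25,-1,-9.2,-0.7,0,8.5],[6.8,-25,-1,-9.2,-0.7,-1,8.5],[6.8,-25,-1,-9.2,-0.7,-1,8.5],[6.8,-25,-1,-9.2,-0.7,-1,8.5],[6.8,-25,-1,-9.2,-0.7,-1,8.5],[6.8,-25,-1,-9.2,-0.7,-1,8.5]])

```text
clock: 2.7
tcp_pos: [0.4488, -0.1805, 0.2133]
ee_rot: [[0.956, 0.294, 0.003], [0.294, -0.956, -0.003], [0.002, 0.004, -1.0]]
ft_force: [-0.2, 0.6, 0.1]
width: 0.0848
```

```bash
python3 - <<'E'
from go import *
from workcell import bot
cap(bot,("wrist",),"d")
plan(bot.state(),(.4495,-.1893,.125),16)
W=load("d","wrist");print([proj(W,(.4495,-.1893,z)).round(0) for z in(.165,.115)])
E
```

```text
clock 2.75 tcp [ 0.4487 -0.1805  0.2133] az now 17.1 shift cm [ 0.08 -0.88 -8.83] turn [ 0.18  0.16 -1.12] F [ 0.   0.3 -0.6] w 0.08527500481012008
[array([292., 233.]), array([289., 212.])]
```

View pics/d_wrist.png

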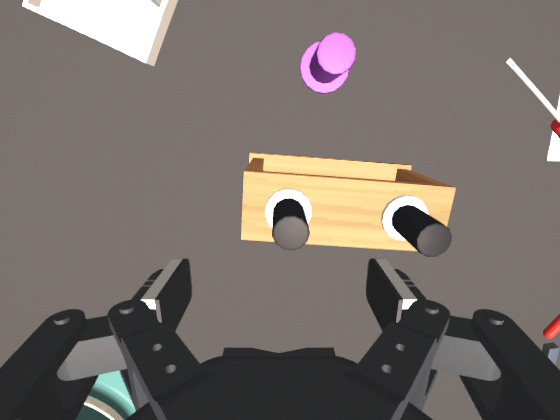

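>>> jog_arm(motion=[[0,0,0,0.1,-0.9,-1,7],[0,0,0,0.1,-0.9,-2.5,7],[0,0,0,0.1,-0.9,-4,7],[0,0,0,0.1,-0.9,-5.5,7],[0,0,0,0.1,-0.9,-7,7],[0,0,0,0.1,-0.9,-8,7],[0,0,0,0.1,-0.9,-8.7,7],[0,0,0,0.1,-0.9,-8.7,7],[0,0,0,0.1,-0.9,-8.7,4],[0,0,0,0.1,-0.9,-8.7,2]], grip_force=70)

```text
clock: 3.58
tcp_pos: [0.4494, -0.1899, 0.1271]
ee_rot: [[0.956, 0.293, 0.005], [0.293, -0.956, -0.004], [0.003, 0.005, -1.0]]
ft_force: [0.2, 0.4, 0.2]
width: 0.0469
```

>>> jog_arm(motion=[[0,0,0,0,0,0,1],[0,0,0,0,0,0,1],[0,0,0,0,0,0,1],[0,0,0,0,0,0,1],[0,0,0,0,0,0,1],[0,0,0,0,0,0,1],[0,0,0,0,0,0.2,1],[0,0,0,0,0,0.5,1],[0,0,0,0,0,1,1],[0,0,0,0,0,1.5,1]])

```text
clock: 4.42
tcp_pos: [0.4489, -0.1896, 0.1418]
ee_rot: [[0.956, 0.293, 0.004], [0.293, -0.956, -0.003], [0.003, 0.004, -1.0]]
ft_force: [-0.5, -0.4, -0.6]
width: 0.0246
```

```bash
python3 - <<'E'
from go import *
from workcell import bot
o=cap(bot,("side","wrist"),"e")
a=cv2.imread("pics/e_side.png")[80:230,230:400];w=cv2.imread("pics/e_wrist.png")
cv2.imwrite("pics/e2.png",np.hstack([cv2.resize(a,(453,400),interpolation=3),cv2.resize(w,(347,400))]))
plan(bot.state(),(.4485,-.1895,.27),16)
E
```

```text
clock 4.5167 tcp [ 0.4494 -0.1898  0.1425] az now 17.1 shift cm [-0.09  0.03 12.75] turn [ 0.22  0.29 -1.06] F [ 0.5 -0.4 -0.1] w 0.024309087841180313
```

View pics/e2.png

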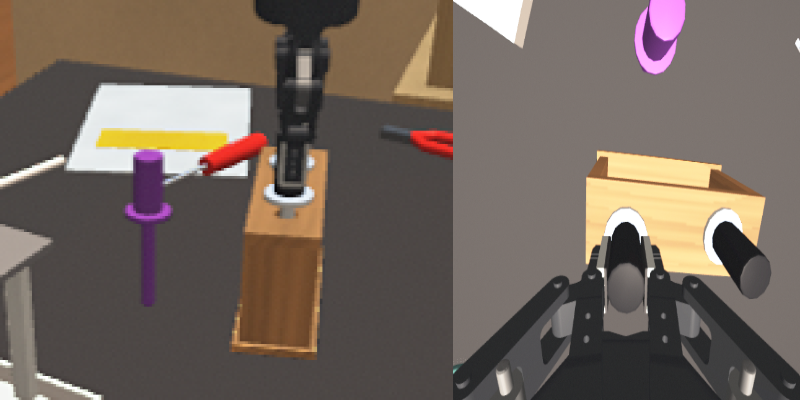

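>>> jog_arm(motion=[[0,0,0,0,0,2.5,1],[0,0,0,0,0,5,1],[0,0,0,0,0,8,1],[0,0,0,0,0,11,1],[0,0,0,0,0,14,1],[0,0,0,0,1,14.5,1],[0,0,0,0.2,4,14.5,1],[0,0,0,0.4,8,14.5,1],[0,0,0,0.6,12,14.5,1],[0,0,0,0.8,16,14.5,1]])

```text
clock: 5.35
tcp_pos: [0.4565, -0.028, 0.2859]
ee_rot: [[0.956, 0.292, 0.004], [0.292, -0.956, -0.003], [0.003, 0.004, -1.0]]
ft_force: [1.1, 0.2, -1.2]
width: 0.0245
```

>>> jog_arm(motion=[[0,0,0,0.2,4,0,1],[0,0,0,0.4,8,0,1],[0,0,0,0.6,12,0,1],[0,0,0,0.8,16,0,1],[0,0,0,1,20,0,1],[0,0,0,1.1,24,0,1],[0,0,0,1.3,28,0,1],[0,0,0,1.4,31,0,1],[0,0,0,1.4,33,0,1],[0,0,0,1.4,33,0,1]])

```text
clock: 6.18
tcp_pos: [0.4703, 0.3037, 0.285]
ee_rot: [[0.955, 0.296, 0.002], [0.296, -0.955, -0.003], [0.001, 0.004, -1.0]]
ft_force: [0.8, 0.6, -1.4]
width: 0.0246
```

```bash
python3 - <<'E'
from go import *
from workcell import bot
o=cap(bot,("side","wrist","top"),"f")
plan(bot.state(),(.4715,.300,.27),16);print(bot.state()["joint_pos"])
E
```

```text
clock 6.3333 tcp [0.4708 0.3002 0.2858] az now 17.1 shift cm [ 0.07 -0.02 -1.58] turn [ 0.22  0.18 -1.09] F [-0.2 -0.  -1.1] w 0.02444682019322922
[ 30.05245882  -8.48557381  92.54198092  -0.28075053  95.89173072
 102.93439504]
```

View pics/f_side.png

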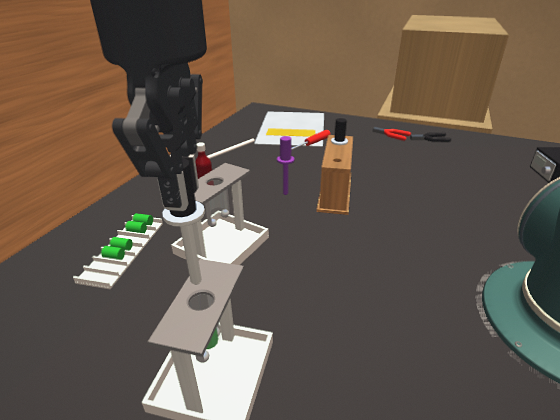

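View pics/f_wrist.png

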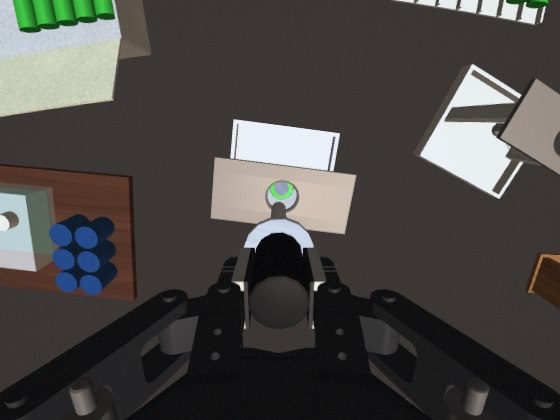

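```bash
python3 - <<'E'
from go import *
W=load("f","wrist");S=load("f","side")
a=cv2.imread("pics/f_wrist.png")[150:260,210:360];b=cv2.imread("pics/f_side.png")[190:340,150:250]
cv2.imwrite("pics/f2.png",np.hstack([cv2.resize(a,None,fx=3.5,fy=3.5,interpolation=3),cv2.resize(b,(257,385),interpolation=3)]))
for v in W,S: print([proj(v,P).round(1) for P in ((.4708,.3002,.179),(.4708,.3002,.269),(.4715,.300,.146))])
E
```

```text
[array([281. , 207.2]), array([283.1, 250.3]), array([281. , 197.2])]
[array([197.1, 278.3]), array([185.3, 209.9]), array([200.4, 299.1])]
```

View pics/f2.png

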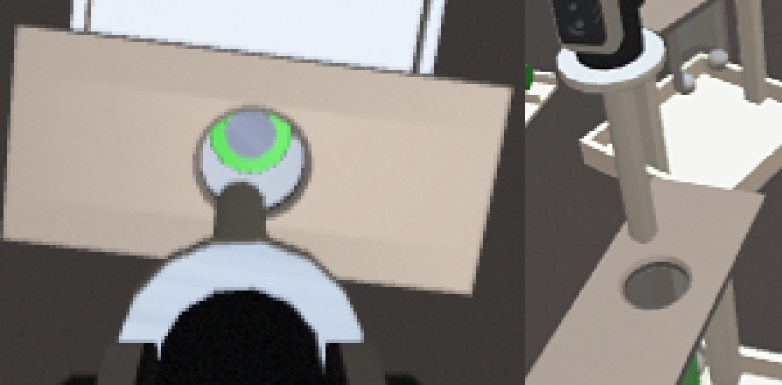

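>>> jog_arm(motion=[[0,0,0,0,-0.25,0,1],[0,0,0,0,-0.25,0,1],[0,0,0,0,-0.25,-1,1],[0,0,0,0,-0.25,-2,1],[0,0,0,0,-0.25,-3,1],[0,0,0,0,-0.25,-4,1],[0,0,0,0,-0.25,-5,1],[0,0,0,0,-0.25,-5.8,1],[0,0,0,0,-0.25,-5.8,1],[0,0,0,0,-0.25,-5.8,1]])

```text
clock: 7.17
tcp_pos: [0.4709, 0.2978, 0.2279]
ee_rot: [[0.956, 0.294, 0.003], [0.294, -0.956, -0.004], [0.002, 0.004, -1.0]]
ft_force: [-0.4, 0.1, -0.9]
width: 0.0249
```

```bash
python3 - <<'E'
from go import *
from workcell import bot
o=cap(bot,("side","wrist"),"g")
plan(bot.state(),(.4715,.300,.163),16)
a=cv2.imread("pics/g_wrist.png")[120:270,200:380];b=cv2.imread("pics/g_side.png")[190:400,140:290]
cv2.imwrite("pics/g2.png",np.hstack([cv2.resize(a,(480,400),interpolation=3),cv2.resize(b,(286,400),interpolation=3)]))
E
```

```text
clock 7.2667 tcp [0.4712 0.298  0.2289] az now 17.1 shift cm [ 0.03  0.2  -6.59] turn [ 0.16  0.25 -1.07] F [ 0.2 -0.1 -0.2] w 0.024654052933842215
```

View pics/g2.png

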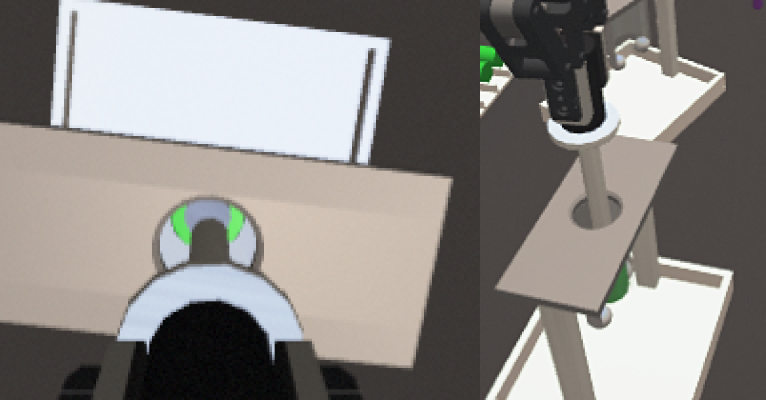

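>>> jog_arm(motion=[[0,0,0,0,0,-0.8,1],[0,0,0,0,0,-1.4,1],[0,0,0,0,0,-2,1],[0,0,0,0,0,-2.6,1],[0,0,0,0,0,-3.2,1],[0,0,0,0,0,-3.8,1],[0,0,0,0,0,-4.4,1],[0,0,0,0,0,-5,1],[0,0,0,0,0,-5.5,1],[0,0,0,0,0,-5.5,1]], grip_force=90)

```text
clock: 8.1
tcp_pos: [0.4706, 0.2976, 0.1718]
ee_rot: [[0.956, 0.293, 0.002], [0.293, -0.956, -0.004], [0.001, 0.004, -1.0]]
ft_force: [-0.9, 0.2, -1.0]
width: 0.0243
```

```bash
python3 - <<'E'
from go import *
from workcell import bot
o=cap(bot,("side","wrist"),"i")
plan(bot.state(),(.4715,.300,.163),16)
a=cv2.imread("pics/i_wrist.png")[120:270,200:380];b=cv2.imread("pics/i_side.png")[190:420,140:290]
cv2.imwrite("pics/i2.png",np.hstack([cv2.resize(a,(480,400),interpolation=3),cv2.resize(b,(261,400),interpolation=3)]))
E
```

```text
clock 8.2 tcp [0.4708 0.2978 0.1728] az now 17.1 shift cm [ 0.07  0.22 -0.98] turn [ 0.2   0.17 -1.07] F [-1.   0.  -0.2] w 0.024259629341224186
```

View pics/i2.png

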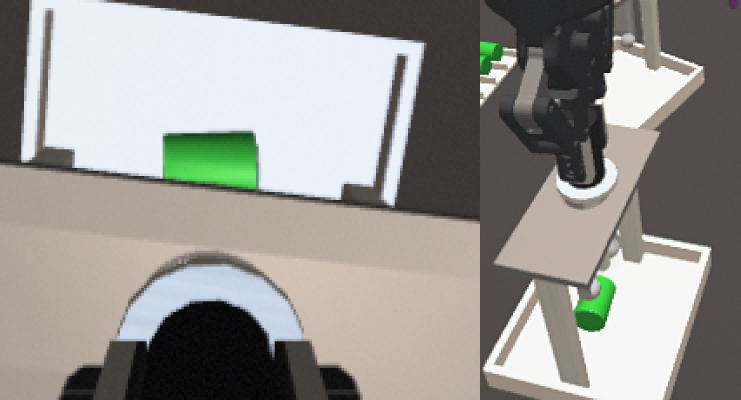

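The cell now lies in the tray, at about (210,160) in the wrist crop. The collar is still roughly 10 mm above the plate, so I'll lower the last bit.

>>> jog_arm(motion=[[0,0,0,0,0,-0.2,1],[0,0,0,0,0,-0.4,1],[0,0,0,0,0,-0.6,1],[0,0,0,0,0,-0.8,1],[0,0,0,0,0,-0.9,1],[0,0,0,0,0,-0.9,1],[0,0,0,0,0,-0.9,1],[0,0,0,0,0,-0.9,1],[0,0,0,0,0,-0.9,1],[0,0,0,0,0,-0.9,1]])

```text
clock: 9.03
tcp_pos: [0.471, 0.2979, 0.1644]
ee_rot: [[0.956, 0.293, 0.004], [0.293, -0.956, -0.003], [0.003, 0.004, -1.0]]
ft_force: [-0.3, -0.2, -0.3]
width: 0.0242
```

```bash
python3 - <<'E'
from go import *
from workcell import bot
o=cap(bot,("side","wrist"),"j")
plan(bot.state(),(.4715,.300,.163),16)
a=cv2.imread("pics/j_wrist.png")[120:270,200:380];b=cv2.imread("pics/j_side.png")[230:300,150:260]
cv2.imwrite("pics/j2.png",np.hstack([cv2.resize(a,(360,300),interpolation=3),cv2.resize(b,(440,300),interpolation=3)]))
E
```

```text
clock 9.1333 tcp [0.471  0.2978 0.1644] az now 17.1 shift cm [ 0.05  0.22 -0.14] turn [ 0.19  0.22 -1.07] F [-0.2 -0.  -0.8] w 0.024276578438821566
```

View pics/j2.png

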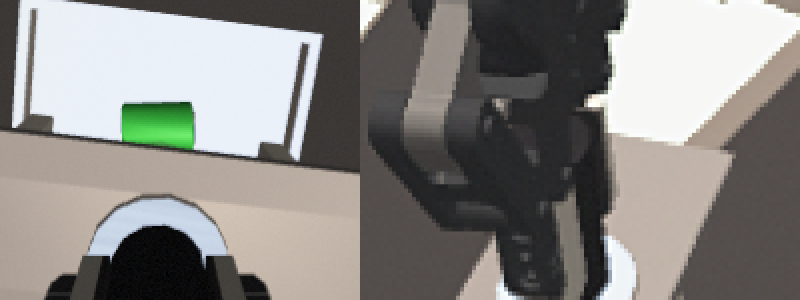

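>>> jog_arm(motion=[[0,0,0,0,0,-0.05,1],[0,0,0,0,0,-0.1,1],[0,0,0,0,0,-0.1,1],[0,0,0,0,0,-0.1,1],[0,0,0,0,0,-0.1,1],[0,0,0,0,0,-0.1,1],[0,0,0,0,0,-0.1,1],[0,0,0,0,0,-0.1,1],[0,0,0,0,0,-0.1,1],[0,0,0,0,0,-0.1,1]], grip_force=30)

```text
clock: 9.97
tcp_pos: [0.471, 0.2979, 0.1634]
ee_rot: [[0.956, 0.293, 0.004], [0.293, -0.956, -0.003], [0.003, 0.004, -1.0]]
ft_force: [0.5, -1.2, 1.4]
width: 0.0243
```

>>> jog_arm(motion=[[0,0,0,0,0,0,3],[0,0,0,0,0,0,3.5],[0,0,0,0,0,0,4.5],[0,0,0,0,0,0,5.5],[0,0,0,0,0,0,6],[0,0,0,0,0,0,6],[0,0,0,0,0,0,6],[0,0,0,0,0,0,6],[0,0,0,0,0,0.5,6],[0,0,0,0,0,1.5,6]])

```text
clock: 10.8
tcp_pos: [0.4706, 0.2976, 0.1778]
ee_rot: [[0.956, 0.293, 0.002], [0.293, -0.956, -0.004], [0.001, 0.005, -1.0]]
ft_force: [0.4, -0.2, 0.5]
width: 0.0598
```

>>> jog_arm(motion=[[0,0,0,0,0,1,6],[0,0,0,0,0,2,6],[0,0,0,0,0,3.5,6],[0,0,0,0,0,5.5,6],[0,0,0,0,0,8,6],[0,0,0,0,0,10,6],[0,0,0,0,0,12,6],[0,0,0,0,0,13,6],[0,0,0,0,0,13,6],[0,0,0,0,0,13,6]])

```text
clock: 11.63
tcp_pos: [0.4711, 0.2978, 0.3084]
ee_rot: [[0.956, 0.293, 0.004], [0.293, -0.956, -0.003], [0.003, 0.004, -1.0]]
ft_force: [-0.1, -0.4, -0.4]
width: 0.0599
```

```bash
python3 - <<'E'
from go import *
from workcell import bot
o=cap(bot,("side","wrist","top"),"k")
s=bot.state();print(s["clock"],s["tcp_pos"],s["width"],s["ft_force"])
a=cv2.imread("pics/k_wrist.png");b=cv2.imread("pics/k_side.png")[150:420,100:360]
cv2.imwrite("pics/k2.png",np.hstack([cv2.resize(a,(400,300)),cv2.resize(b,(390,405),interpolation=3)[:300]]))
cv2.imwrite("pics/k3.png",cv2.resize(b,(578,600),interpolation=3))
S=o["side"]
for z in(.146,.151,.201,.081): print(z,proj(S,(.471,.298,z)).round(1))
E
```

```text
11.7833 [0.47075784 0.29767865 0.30692803] 0.060064864414032734 [-0.04704468 -0.2854122  -0.75305707]
0.146 [201.7 298.1]
0.151 [201.2 295. ]
0.201 [195.5 261.9]
0.081 [208.  334.8]
```

View pics/k3.png

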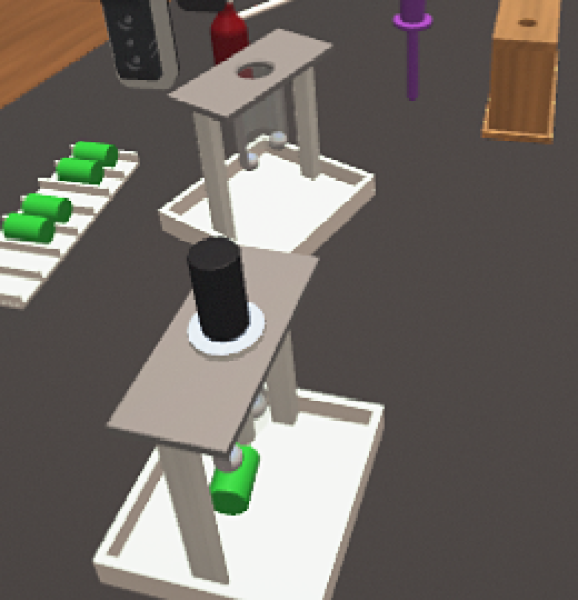

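View pics/k_wrist.png

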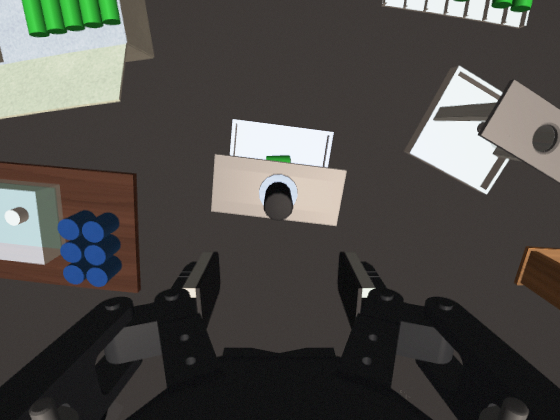

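```bash
python3 - <<'E'
from workcell import bot
print(bot.job_done(),bot.state()["clock"])
E
```

```text
the job is handed in; nothing more can be done
the job is handed in; nothing more can be done
```

The job is handed in: the cell is out of its tube and in the tray, and the long rod stands released in that tube. It took about 12 s of the 38 s allowed, and `job_done()` gave no verdict.

- **Which rod:** The two rods looked the same from above, so I looked into the rack's open side with the wrist camera. The rod nearer the stands showed a long shank and the other only a short tip. I left the short rod in the rack and the purple look-alike alone.
- **What I did:** I gripped the long rod by its black handle, lifted it clear and moved it over the stand holding the cell. I moved it 2.5 mm in y after comparing rod and hole in the wrist and side views. I paused with the tip inside the tube, pushed the cell out, then lowered the collar and let go.
- **Last checks:**
  - The side and wrist pictures show the cell lying in the tray.
  - The rod stands upright with its collar on the plate, and the gripper is open about 0.14 m above it, touching nothing.
  - Wrist-force readings after each move stayed within noise, about 1–2 N, so I judged collar contact from the height (about 56 mm for the tip) and the pictures, not from force.
  - Hole estimates from the side and top cameras differed by about 4 mm, which was within the bore's clearance.
  - I did not re-check the short rod in the last pictures. It was in place when I lifted the long rod, and the arm did not go near it again.

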